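Line up the seasoning tubs with a straightedge

TASK

Take the straightedge off the white cutting board and use it to push the four square seasoning tubs back until every one sits flush against the white stop strip in one straight row. Feel for the strip and stop there: only press gently, never ram, and do not handle the tubs with the gripper itself. Then lay the straightedge flat along the cutting board again, let go, and leave the bottle and the bowl where they stand.

Things in the scene. Friction and masses are not known exactly. Their poses are not given: they have to be found in the camera images.
- guide: Fixed aluminium back guide: upright wall 310 mm long (its y), 6 mm thick, 50 mm high. Origin: middle of the wall's lower edge, in its face towards the robot; +x points away from the tubs into the wall, y along it. Two rods hold a white stop strip in front of the wall, parallel to it. The strip does not yield; the row may press on it with at most 12 N in all.
- stop_zone (a point): Point at the middle of the strip's adjusting range, 45 mm before the guide's wall face, 20 mm above the counter, axes as the guide's. The strip (300 mm long, 12 mm thick, top 36 mm above the counter) is clamped with its front face anywhere within 25 mm before or behind this point (20 to 70 mm before the wall); where is not reported and must be felt.
- ruler_grip (a point): Centre of the handle of the straightedge, 28 mm above its underside. Flat dark metal blade 250 mm long (y), 70 wide (x), 8 thick; on top along its middle an upright wooden rib 16 mm thick (x), 100 long (y), from 8 to 44 mm above the underside. Both long edges (35 mm either side of the rib's middle plane) are straight and equally usable. 0.38 kg; z is up when it lies flat.
- board: Fixed white plastic cutting board, 300 mm long (its y) by 115 mm (its x), 14 mm thick, left or right of the work. Origin: centre of its underside. The straightedge starts on it, along it, and goes back there.
- tub1: Square seasoning tub 1 of four alike, numbered from the guide's -y end: closed steel body with dark lid, 44 x 44 mm, 46 mm high (knob to 55 mm), 0.11 to 0.24 kg. Origin: centre of its underside; axes square to its sides, x towards the strip when it is home. Starts loose and askew, its centre 115 to 150 mm in front of the guide wall (23 to 108 mm short of the strip); sliding it takes 0.5 to 1.7 N.
- tub2: Square seasoning tub 2 of four alike, numbered from the guide's -y end: closed steel body with dark lid, 44 x 44 mm, 46 mm high (knob to 55 mm), 0.11 to 0.24 kg. Origin: centre of its underside; axes square to its sides, x towards the strip when it is home. Starts loose and askew, its centre 115 to 150 mm in front of the guide wall (23 to 108 mm short of the strip); sliding it takes 0.5 to 1.7 N.
- tub3: Square seasoning tub 3 of four alike, numbered from the guide's -y end: closed steel body with dark lid, 44 x 44 mm, 46 mm high (knob to 55 mm), 0.11 to 0.24 kg. Origin: centre of its underside; axes square to its sides, x towards the strip when it is home. Starts loose and askew, its centre 115 to 150 mm in front of the guide wall (23 to 108 mm short of the strip); sliding it takes 0.5 to 1.7 N.
- tub4: Square seasoning tub 4 of four alike, numbered from the guide's -y end: closed steel body with dark lid, 44 x 44 mm, 46 mm high (knob to 55 mm), 0.11 to 0.24 kg. Origin: centre of its underside; axes square to its sides, x towards the strip when it is home. Starts loose and askew, its centre 115 to 150 mm in front of the guide wall (23 to 108 mm short of the strip); sliding it takes 0.5 to 1.7 N.
- sauce: Bystander: closed amber bottle, 56 mm across, 130 mm high. Origin: centre of its underside.
- bowl: Bystander: white bowl, 110 mm across, 50 mm high. Origin: centre of its underside.

How it is judged:
By the outcome, as a careful person would: the job done as asked, in the order asked, and still so for the second after the job is handed in, with the robot touching nothing.
It also fails if it takes over 72 s, if anything falls off the work surface, if the arm or the gripper's body presses on something with over 40 N, if the wrist force passes 120 N, or if a joint passes its speed limit or range.

ROBOT

A 6-joint arm with a two-finger parallel gripper is mounted at the origin on the work surface. World frame = base frame: x ahead of the robot, y to its left, z up, the work surface at z = 0. Lengths are in m, angles in degrees, forces in N, time in s.
With the tool pointing down it reaches from about 0.35 to 0.725 m from the base axis. Payload 4.3 kg.
Tool frame: the origin (TCP) lies on the mounting face of the last link; the fingertips stand ahead of it and the grasp point (between the pads) lies 155 mm ahead of it (tcp_to_tips is the y of the fingertips in the tool frame, in m); y points along the fingers, x is the direction in which the jaws open and shut, and the axes are right-handed (so a half turn about y gives the same grasp; the last joint's range is limited). The gripper opens to 85 mm and grips with 20 to 120 N. Pads are 22 mm wide; open, the fingers measure 114 mm over their backs; the gripper's body (76 mm by 85 mm) begins 54 mm behind the grasp point. The pads swing forward as they close: fully open they stand 13 mm farther back than shut.
Start: joints at [-81.778, 21.618, 4.641, 73.018, 0, 83.68], TCP at [0.144, -0.557, 0.405] pointing down, gripper open.
Joint ranges: [-156.06, 156.06], [-48.1, 94.91], [-58.44, 69.94], [-101.28, 121.22], [-78.64, 73.56], [-180, 180]. Speed limits (degrees/s): [147.25, 147.25, 180, 180, 180, 180].

INTERFACE

Orientations are given as a 3x3 rotation matrix whose columns are the frame's x, y, z axes.
In Python, from station import * gives the robot as it stands.
- The arm moves only by the tool play_rows, never from a script. Its argument "series" is a list that holds one entry, the list of rows, each a list of 7 numbers: the opening, from -1 (shut) to 1 (fully open), so that 0 is half open, then the shift along the tool's x, y, z in mm, then the turn, a rotation vector about the tool's x, y, z in rad. In form: [[[jaw, x, y, z, ax, ay, az], ...]]. A call has 1 to 12 rows; each row shifts and turns the commanded pose from where the row before left it, along the tool's axes as they then stand; what a row does not reach is not made up. A row lasts 1/12 s, in which the tool goes at most 41.7 mm and 7.16 degrees, less where a joint would pass 70% of its speed; a pose out of reach is approached as far as the arm can. A call is refused whole if a number of a shift passes 41.7 or a number of a turn 0.125, either way. A call with a gripper value outside its range is refused whole. The fingers move at their own pace and stop on an object; "newtons" is the grip in N (left out, the last holds). Time passes only in rows, so rows that do not move let the fingers close. It gives the time, the measured TCP pose, the force and the opening at its end, in the units of the state.
- sense(): the state, without advancing time (a new reading comes with each control period).
- camera(name): name is "side" or "top"; returns a dict with "img" (480x640x3 uint8, red, green, blue), "K" (3x3 intrinsics, pixels), "origin" and "orientation" of the camera in the world. Camera axes: x right, y down, z forward; pixel columns grow to the right and rows downward; lengths in m; the calibration is good to about 2 mm. A picture is of the moment at which its call begins. There is no depth.
- job_done(): hands the job in, once; it reports no verdict.
The state is a dict: "time_s": time; "joint_positions": joint angles; "joint_vel": joint speeds; "joint_torque": joint torques, N m; "eef_pos": TCP position; "ee_rot": TCP orientation; "contact_force": force on the tool from outside, world axes, zero at the start; "moment": the same for the moment, N m; "opening": opening from 0.0 (shut) to 1.0 (fully open).
Only numpy, scipy, OpenCV 4.12 (cv2) and the standard library are available. Lean on these libraries where they do the work, as an engineer would, in place of code of your own. Each camera call takes 0.05 s, during which the arm holds its last target.

## Working session

There is one attempt and no reset: what is moved stays moved. The work goes in short steps, Python scripts to look and compute and a tool call to move; the robot and the scene stay as the last step left them, time stands still between calls to the robot, and variables do not carry over. Pictures are saved under pics/ and viewed, and the job is handed in when it is done.

Besides the shell and the picture viewer there is one more tool, called after "Call:" as name([rows], argument=value, ...), one row to a line, values as JSON. play_rows: Moves the arm, as the interface text tells. Its arguments: {"type":"object","properties":{"series":{"type":"array"},"newtons":{"type":"number"}},"required":["series"]}

```bash
mkdir -p pics; ls; python3 - <<'E'
from station import *
import cv2
s=sense();print(s)
for n in("top","side"):
    c=camera(n);cv2.imwrite(f"pics/{n}0.png",c["img"][:,:,::-1]);print(n,c["K"],c["origin"],c["orientation"])
E
```

```text
pics
{'time_s': 0.0, 'joint_positions': array([-8.17794153e+01,  2.16632735e+01,  4.56451094e+00,  7.30190493e+01,
       -8.99943109e-04,  8.36812877e+01]), 'joint_vel': array([ 0.05423068, -0.08111287, -0.0051898 , -0.06894158, -0.01642714,
       -0.02194553]), 'joint_torque': array([-6.25510766e-04, -4.63611460e+01,  2.69871086e+01,  2.08119111e-02,
       -2.36661140e-05, -1.79959471e-06]), 'eef_pos': array([ 0.14432156, -0.5562896 ,  0.40375747]), 'ee_rot': array([[ 2.51043660e-01, -3.09550753e-04,  9.67975715e-01],
       [-9.67973603e-01,  2.03282929e-03,  2.51043762e-01],
       [-2.04544017e-03, -9.99997886e-01,  2.10691946e-04]]), 'contact_force': array([ 0.04888782, -0.16045438,  0.3458353 ]), 'moment': array([-0.01363709, -0.00243828,  0.01586077]), 'opening': 0.9981548053300545}
top [[498.51658422   0.         321.68813314]
 [  0.         498.51658422 239.46307838]
 [  0.           0.           1.        ]] [0.42398958 0.0164784  0.89738694] [[-8.68492777e-03 -9.84166948e-01  1.77031046e-01]
 [-9.99962285e-01  8.55002689e-03 -1.52485320e-03]
 [-1.29100861e-05 -1.77037613e-01 -9.84204086e-01]]
side [[483.19664756   0.         317.78531971]
 [  0.         483.19664756 237.53327436]
 [  0.           0.           1.        ]] [0.40254031 0.79783966 0.67978244] [[-0.9749017  -0.13548463  0.17666518]
 [-0.22258094  0.57552556 -0.78691044]
 [ 0.00493894 -0.80648263 -0.59123715]]
```

View pics/top0.png

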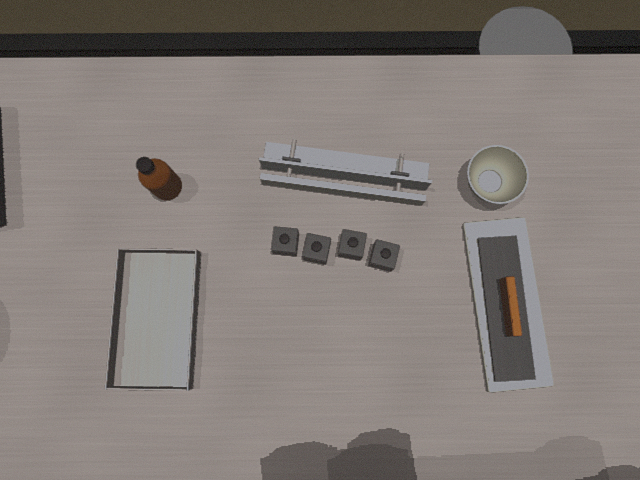

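View pics/side0.png

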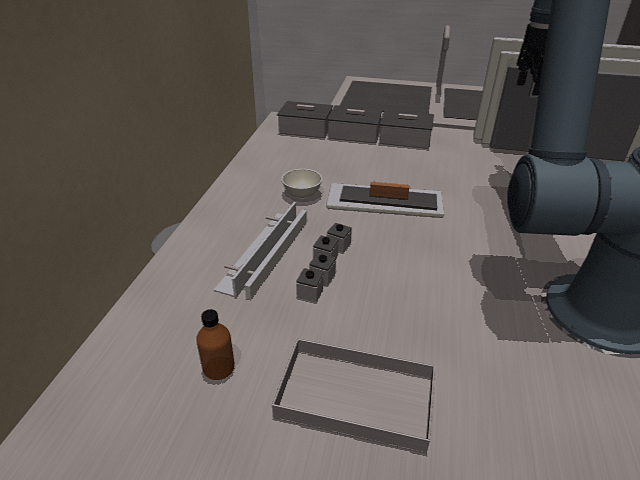

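```bash
cat > h.py <<'E'
import numpy as np,cv2
from station import *
def ray(c,u,v):
    d=c["orientation"]@np.linalg.inv(c["K"])@np.array([u,v,1.]);return np.array(c["origin"]),d
def pix(c,u,v,z):
    o,d=ray(c,u,v);t=(z-o[2])/d[2];return o+t*d
def proj(c,p):
    q=c["K"]@(c["orientation"].T@(np.asarray(p)-c["origin"]));return q[:2]/q[2]
def crop(c,x0,y0,w,h,k,name):
    im=c["img"][y0:y0+h,x0:x0+w,::-1];im=cv2.resize(im,None,fx=k,fy=k,interpolation=cv2.INTER_CUBIC);cv2.imwrite("pics/"+name,np.clip(im.astype(float)*1.5,0,255).astype(np.uint8))
E
python3 - <<'E'
from h import *
c=camera("top");crop(c,250,130,190,150,4,"t1.png");crop(c,450,205,120,195,3,"t2.png")
E
```

```text
(no output)
```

View pics/t1.png

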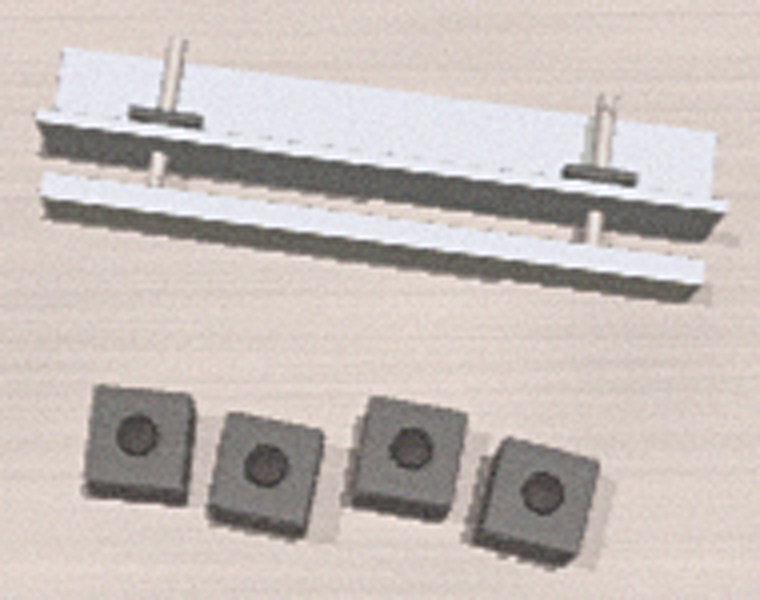

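View pics/t2.png

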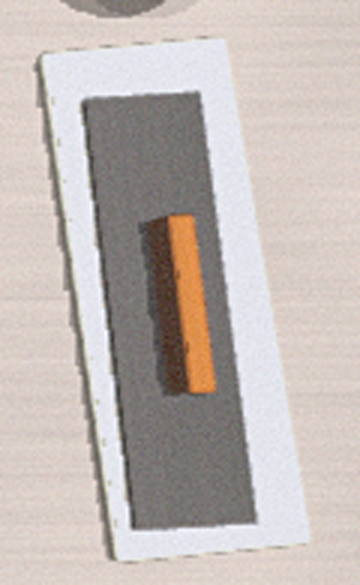

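```bash
cat > m.py <<'E'
from h import *
c=camera("top")
P=lambda u,v,z,k=4,x=250,y=130:pix(c,x+u/k,y+v/k,z)
f=lambda a:np.round(a[:2]*1000,1)
a=P(43,197,.036);b=P(699,284,.036);d=(a-b)[:2]
print("strip front",f(a),f(b),"len",np.linalg.norm(d),"yaw",np.degrees(np.arctan2(-d[0],d[1])))
a=P(37,120,.05);b=P(725,208,.05);d=(a-b)[:2]
print("wall front top",f(a),f(b),np.linalg.norm(d),np.degrees(np.arctan2(-d[0],d[1])))
th=np.arctan2(-d[0],d[1]);n=np.array([np.cos(th),np.sin(th)]);m=(a+b)[:2]/2
print("n",n,"mid",m)
tubs=[[(97,385),(193,397),(188,492),(87,486)],[(229,411),(324,428),(304,527),(210,513)],[(373,396),(468,412),(447,507),(354,495)],[(506,437),(599,460),(576,552),(482,532)]]
for t in tubs:
    q=np.array([P(u,v,.046) for u,v in t]);ce=q.mean(0)[:2];
    print(f(ce),"sides",[round(1000*np.linalg.norm(q[i]-q[i-1])) for i in range(4)],"before wall",round(-1000*(ce-m)@n),"along",round(1000*(ce-m)@np.array([-n[1],n[0]])),"minfront",round(1000*min(((q[:,:2]-m)@n))))
R=lambda u,v,z:P(u,v,z,3,450,205)
q=[R(40,58,.014),R(224,38,.014),R(309,543,.014),R(118,560,.014)]
print("board",[f(x) for x in q],f(np.mean(q,0)),[round(1000*np.linalg.norm(q[i]-q[i-1])) for i in range(4)])
q=[R(82,98,.022),R(200,92,.022),R(257,522,.022),R(132,528,.022)]
print("blade",[f(x) for x in q],f(np.mean(q,0)),[round(1000*np.linalg.norm(q[i]-q[i-1])) for i in range(4)])
d=(q[0]+q[1]-q[2]-q[3]);print("dir",np.degrees(np.arctan2(-d[1],d[0])))
q=[R(168,215,.058),R(194,214,.058),R(216,390,.058),R(189,393,.058)]
print("rib",[f(x) for x in q],f(np.mean(q,0)),[round(1000*np.linalg.norm(q[i]-q[i-1])) for i in range(4)])
d=(q[0]+q[1]-q[2]-q[3]);print("dir",np.degrees(np.arctan2(-d[1],d[0])))
E
python3 m.py
```

```text
strip front [689.7 123.5] [ 646.9 -168.9] len 0.2955947606436158 yaw -8.317555232429497
wall front top [720.9 124.9] [ 677.7 -179. ] 0.3069456115565296 -8.096271478912863
n [ 0.99003282 -0.14083681] mid [ 0.69931505 -0.0270084 ]
[576.8  78.3] sides [45, 42, 42, 44] before wall 136 along 87 minfront -159
[563.3  23.9] sides [45, 42, 44, 41] before wall 142 along 31 minfront -165
[570.3 -38.4] sides [44, 42, 43, 40] before wall 126 along -29 minfront -148
[551.1 -94.2] sides [43, 41, 42, 41] before wall 137 along -87 minfront -160
board [array([ 608.5, -241.5]), array([ 619.9, -353.6]), array([ 324.9, -378.2]), array([ 316.5, -268.7])] [ 467.4 -310.5] [293, 113, 296, 110]
blade [array([ 582.3, -262.8]), array([ 585.3, -333.3]), array([ 337.5, -346.2]), array([ 334.8, -275.2])] [ 460.  -304.4] [248, 71, 248, 71]
dir -2.9399508101905942
rib [array([ 508.5, -295.4]), array([ 508.9, -310.1]), array([ 411.6, -314.7]), array([ 410.1, -299.7])] [ 459.7 -305. ] [98, 15, 97, 15]
dir -2.6026799934636435
```

```bash
cat > g.py <<'E'
from h import *
import sys
# usage: g.py x y z yaw(deg of tool x): deltas needed: first turn about y, then shift in turned axes
def go(x,y,z,yaw):
    s=sense();R=s["ee_rot"];p=s["eef_pos"];cy=np.degrees(np.arctan2(R[1,0],R[0,0]))
    dy=(yaw-cy+180)%360-180;a=np.radians(yaw);X=np.array([np.cos(a),np.sin(a),0]);Z=np.array([-np.sin(a),np.cos(a),0])
    d=(np.array([x,y,z])-p)*1000
    print("t",round(s["time_s"],2),"pos",np.round(p*1000,1),"yaw",round(cy,2),"tilt",np.round(R[2,[0,2]],4),"open",round(s["opening"],3),"F",np.round(s["contact_force"],1),"M",np.round(s["moment"],2))
    print("turn ay",round(-np.radians(dy),4),"shift x,y,z",round(d@X,1),round(-d[2],1),round(d@Z,1))
go(*[float(v) for v in sys.argv[1:5]])
E
python3 g.py .460 -.305 .3 -87.2; python3 -c "
import station
print([n for n in dir(station) if n[0]!='_']); print(getattr(station,'tcp_to_tips',None)); print(station.sense().keys())"
```

```text
t 0.2 pos [ 144.3 -556.4  404.1] yaw -75.46 tilt [-0.0013  0.0001] open 1.003 F [ 0.4 -0.1 -0.7] M [ 0.    0.03 -0.01]
turn ay 0.2049 shift x,y,z -235.7 104.1 327.6
['MotionError', 'camera', 'job_done', 'sense', 'tcp_to_tips']
0.1734
dict_keys(['time_s', 'joint_positions', 'joint_vel', 'joint_torque', 'eef_pos', 'ee_rot', 'contact_force', 'moment', 'opening'])
```

Call:
play_rows([
  [[1,0,0,0,0,0.102,0],[1,0,0,0,0,0.102,0],[1,-23.6,0,32.8,0,0,0],[1,-23.6,0,32.8,0,0,0],[1,-23.6,0,32.8,0,0,0],[1,-23.6,0,32.8,0,0,0],[1,-23.6,0,32.8,0,0,0],[1,-23.6,0,32.8,0,0,0],[1,-23.6,0,32.8,0,0,0],[1,-23.6,0,32.8,0,0,0],[1,-23.6,0,32.8,0,0,0],[1,-23.6,0,32.8,0,0,0]],
])

```text
time_s: 1.2
eef_pos: [0.4614, -0.3029, 0.4046]
ee_rot: [[0.05, -0.0, 0.999], [-0.999, -0.0, 0.05], [0.0, -1.0, -0.0]]
contact_force: [0.5, -0.5, -0.5]
opening: 1.005
```

```bash
python3 g.py .460 -.305 .25 -87.2
```

```text
t 1.2 pos [ 461.4 -302.9  404.6] yaw -87.15 tilt [ 0.0001 -0.0001] open 1.005 F [ 0.5 -0.5 -0.5] M [-0.02  0.02  0.  ]
turn ay 0.0009 shift x,y,z 2.0 154.6 -1.5
```

Call:
play_rows([
  [[1,2.0,0,-1.5,0,0,0],[1,0,30,0,0,0,0],[1,0,30,0,0,0,0],[1,0,30,0,0,0,0],[1,0,30,0,0,0,0],[1,0,25,0,0,0,0],[1,0,15,0,0,0,0],[1,0,0,0,0,0,0]],
])

```text
time_s: 1.87
eef_pos: [0.4569, -0.3054, 0.2407]
ee_rot: [[0.05, -0.006, 0.999], [-0.999, 0.005, 0.05], [-0.005, -1.0, -0.006]]
contact_force: [0.2, 0.6, 0.1]
opening: 1.002
```

```bash
python3 g.py .460 -.305 .2 -87.2; python3 - <<'E'
from h import *
c=camera("side");crop(c,320,120,200,140,4,"s1.png")
E
```

```text
t 1.87 pos [ 456.9 -305.4  240.7] yaw -87.15 tilt [-0.0052 -0.0058] open 1.002 F [0.2 0.6 0.1] M [-0.02  0.09 -0.02]
turn ay 0.0008 shift x,y,z -0.2 40.7 3.1
```

View pics/s1.png

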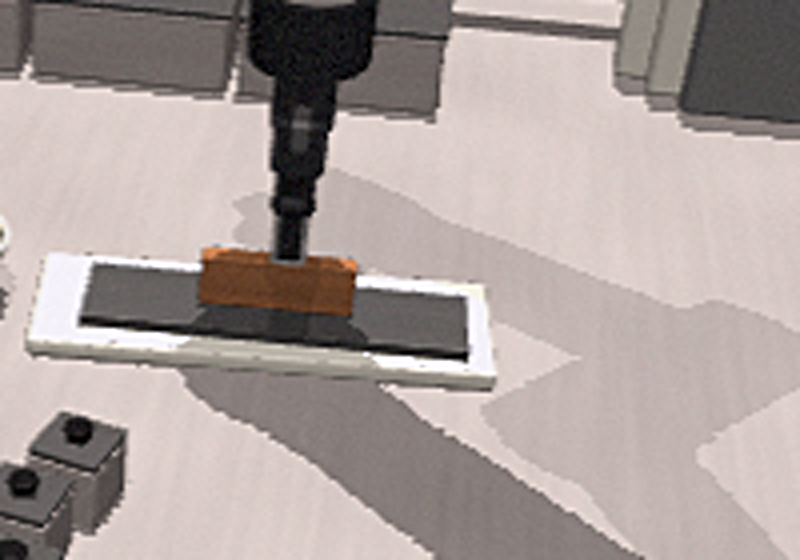

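```bash
python3 - <<'E'
from h import *
c=camera("side");s=sense();p=s["eef_pos"];R=s["ee_rot"]
for dx in(-.0425,.0425):print((proj(c,p+R@np.array([dx,.160,0]))-[320,120])*4)
# rib corners predicted
a=np.radians(2.8);L=np.array([np.cos(a),np.sin(a)]);N=np.array([-L[1],L[0]])
for l in(-.05,.05):
  for n in(-.008,.008):
    print(l,n,(proj(c,np.r_[np.array([.46,-.305])+l*L+n*N,.058])-[320,120])*4)
E
python3 g.py .460 -.305 .2 -87.2
```

```text
[283.59806102 246.74959282]
[290.55373111 183.23800549]
-0.05 -0.008 [359.06693262 252.28775093]
-0.05 0.008 [358.47895364 264.63140606]
0.05 -0.008 [203.86199753 238.21590375]
0.05 0.008 [201.69708314 250.27928517]
t 1.97 pos [ 458.5 -306.6  244.5] yaw -87.15 tilt [-0.0009 -0.0011] open 1.001 F [0.6 0.2 1. ] M [ 0.04  0.01 -0.  ]
turn ay 0.0008 shift x,y,z -1.5 44.5 1.6
```

Call:
play_rows([
  [[1,-1.5,12,1.6,0,0,0],[1,0,12,0,0,0,0],[1,0,10,0,0,0,0],[1,0,7,0,0,0,0],[1,0,3,0,0,0,0],[1,0,0,0,0,0,0],[1,0,0,0,0,0,0]],
])

```text
time_s: 2.55
eef_pos: [0.4605, -0.3053, 0.2012]
ee_rot: [[0.05, 0.0, 0.999], [-0.999, -0.0, 0.05], [0.001, -1.0, 0.0]]
contact_force: [-0.2, 0.9, 0.5]
opening: 0.998
```

```bash
python3 g.py .460 -.305 .2 -87.2
```

```text
t 2.55 pos [ 460.5 -305.3  201.2] yaw -87.15 tilt [0.0005 0.0004] open 0.998 F [-0.2  0.9  0.5] M [ 0.02 -0.01 -0.01]
turn ay 0.0008 shift x,y,z -0.3 1.2 -0.5
```

Call:
play_rows([
  [[-1,0,0,0,0,0,0],[-1,0,0,0,0,0,0],[-1,0,0,0,0,0,0],[-1,0,0,0,0,0,0],[-1,0,0,0,0,0,0],[-1,0,0,0,0,0,0],[-1,0,0,0,0,0,0],[-1,0,0,0,0,0,0]],
], newtons=80)

```text
time_s: 3.22
eef_pos: [0.4604, -0.3051, 0.201]
ee_rot: [[0.05, 0.0, 0.999], [-0.999, -0.0, 0.05], [0.0, -1.0, 0.0]]
contact_force: [-1.3, 1.2, 3.5]
opening: 0.173
```

```bash
python3 g.py .460 -.305 .2 -87.2
```

```text
t 3.22 pos [ 460.4 -305.1  201. ] yaw -87.15 tilt [0.0003 0.0004] open 0.173 F [-1.3  1.2  3.5] M [ 0.14  0.17 -0.04]
turn ay 0.001 shift x,y,z -0.1 1.0 -0.4
```

Call:
play_rows([
  [[-1,0,-5,0,0,0,0],[-1,0,-10,0,0,0,0],[-1,0,-20,0,0,0,0],[-1,0,-25,0,0,0,0],[-1,0,-25,0,0,0,0],[-1,0,-20,0,0,0,0],[-1,0,0,0,0,0,0],[-1,0,0,0,0,0,0]],
])

```text
time_s: 3.88
eef_pos: [0.4607, -0.3054, 0.3067]
ee_rot: [[0.05, 0.002, 0.999], [-0.999, -0.002, 0.05], [0.002, -1.0, 0.002]]
contact_force: [-0.4, 0.4, -4.1]
opening: 0.171
```

```bash
python3 g.py .489 .003 .306 -8.2;python3 - <<'E'
from h import *
c=camera("side");crop(c,320,100,200,140,4,"s2.png")
E
```

```text
t 3.88 pos [ 460.7 -305.4  306.7] yaw -87.15 tilt [0.002 0.002] open 0.171 F [-0.4  0.4 -4.1] M [-0.    0.03  0.04]
turn ay -1.3779 shift x,y,z -16.0 0.7 309.3
```

View pics/s2.png

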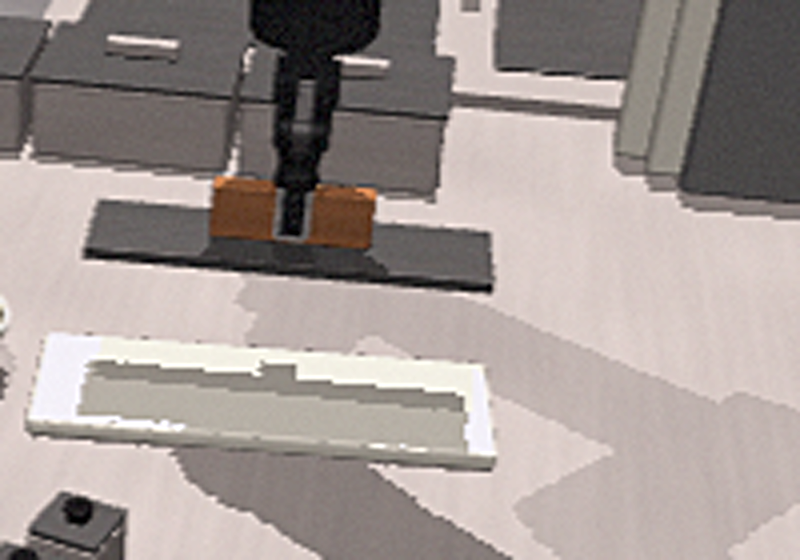

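Call:
play_rows([
  [[-1,0,0,0,0,-0.115,0],[-1,0,0,0,0,-0.115,0],[-1,0,0,0,0,-0.115,0],[-1,0,0,0,0,-0.115,0],[-1,0,0,0,0,-0.115,0],[-1,0,0,0,0,-0.115,0],[-1,0,0,0,0,-0.115,0],[-1,0,0,0,0,-0.115,0],[-1,0,0,0,0,-0.115,0],[-1,0,0,0,0,-0.115,0],[-1,0,0,0,0,-0.115,0],[-1,0,0,0,0,-0.115,0]],
])

```text
time_s: 4.93
eef_pos: [0.4595, -0.3044, 0.3031]
ee_rot: [[0.991, -0.004, 0.135], [-0.135, 0.003, 0.991], [-0.004, -1.0, 0.002]]
contact_force: [-0.3, 0.2, -4.6]
opening: 0.171
```

Call:
play_rows([
  [[-1,-2,0,31,0,0,0],[-1,-2,0,31,0,0,0],[-1,-2,0,31,0,0,0],[-1,-2,0,31,0,0,0],[-1,-2,0,31,0,0,0],[-1,-2,0,31,0,0,0],[-1,-2,0,31,0,0,0],[-1,-2,0,31,0,0,0],[-1,0,0,31,0,0,0],[-1,0,0,30,0,0,0],[-1,0,0,0,0,0,0],[-1,0,0,0,0,0,0]],
])

```text
time_s: 5.93
eef_pos: [0.4869, 0.0046, 0.3037]
ee_rot: [[0.991, -0.004, 0.137], [-0.137, 0.0, 0.991], [-0.004, -1.0, -0.001]]
contact_force: [0.0, -0.8, -3.8]
opening: 0.175
```

```bash
python3 g.py .489 .003 .21 -8.2;python3 - <<'E'
from h import *
c=camera("top");crop(c,230,130,220,200,3,"t3.png")
E
```

```text
t 5.93 pos [486.9   4.6 303.7] yaw -7.89 tilt [-0.004  -0.0005] open 0.175 F [ 0.  -0.8 -3.8] M [-0.03  0.02  0.04]
turn ay 0.0055 shift x,y,z 2.3 93.7 -1.3
```

View pics/t3.png

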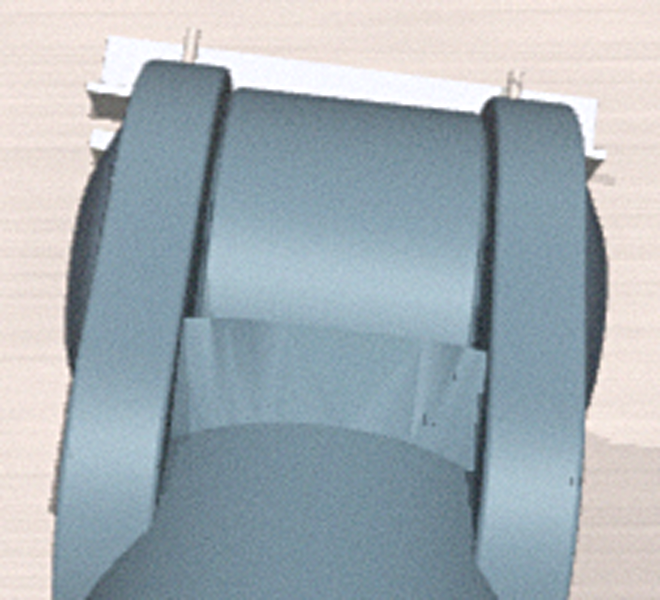

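Call:
play_rows([
  [[-1,0,0,-1.3,0,0.0055,0],[-1,0,20,0,0,0,0],[-1,0,25,0,0,0,0],[-1,0,25,0,0,0,0],[-1,0,20,0,0,0,0],[-1,0,10,0,0,0,0],[-1,0,6,0,0,0,0],[-1,0,2,0,0,0,0],[-1,0,0,0,0,0,0],[-1,0,0,0,0,0,0]],
])

```text
time_s: 6.82
eef_pos: [0.4883, 0.0013, 0.1984]
ee_rot: [[0.989, 0.001, 0.147], [-0.147, -0.0, 0.989], [0.001, -1.0, -0.0]]
contact_force: [0.4, 0.3, -3.8]
opening: 0.173
```

```bash
python3 g.py .489 .003 .19 -8.2;python3 - <<'E'
from h import *
c=camera("side");crop(c,210,190,200,140,4,"s3.png")
E
```

```text
t 6.82 pos [488.3   1.3 198.4] yaw -8.44 tilt [ 0.0014 -0.0002] open 0.173 F [ 0.4  0.3 -3.8] M [-0.09 -0.07  0.03]
turn ay -0.0042 shift x,y,z 0.5 8.4 1.8
```

View pics/s3.png

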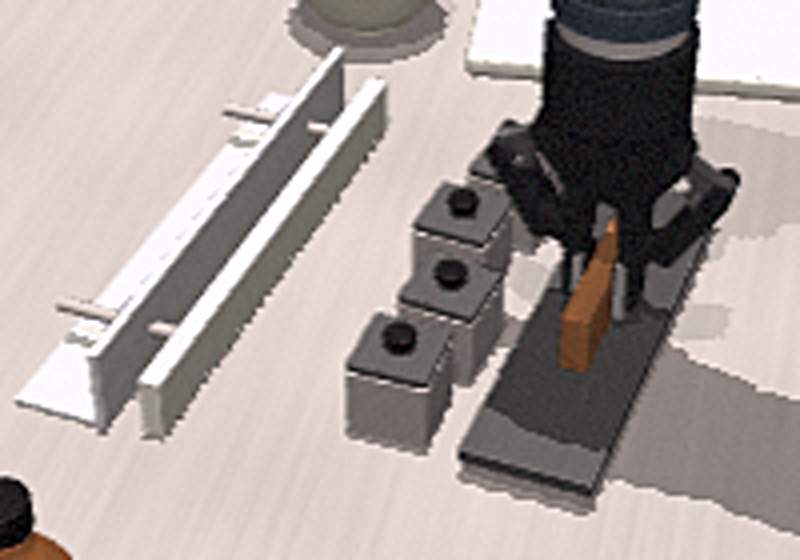

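```bash
python3 - <<'E'
from h import *
c=camera("side");s=sense();p=s["eef_pos"];R=s["ee_rot"]
for dx in(-.055,.04,.05,.06):
  for h in(.04,.055,.07,.085,.1):
    q=p+R@np.array([dx,0,0]);q[2]=h;print(dx,h,np.round((proj(c,q)-[210,190])*4))
E
```

```text
-0.055 0.04 [704. 302.]
-0.055 0.055 [706. 279.]
-0.055 0.07 [709. 256.]
-0.055 0.085 [711. 233.]
-0.055 0.1 [714. 209.]
0.04 0.04 [531. 260.]
0.04 0.055 [532. 238.]
0.04 0.07 [533. 215.]
0.04 0.085 [534. 192.]
0.04 0.1 [535. 169.]
0.05 0.04 [513. 256.]
0.05 0.055 [514. 233.]
0.05 0.07 [515. 211.]
0.05 0.085 [515. 188.]
0.05 0.1 [516. 164.]
0.06 0.04 [495. 251.]
0.06 0.055 [496. 229.]
0.06 0.07 [497. 207.]
0.06 0.085 [497. 184.]
0.06 0.1 [498. 160.]
```

Call:
play_rows([
  [[-1,0,4,1.8,0,-0.004,0],[-1,0,3,0,0,0,0],[-1,0,1,0,0,0,0],[-1,0,0,0,0,0,0],[-1,0,0,0,0,0,0]],
])

```text
time_s: 7.33
eef_pos: [0.4879, 0.0037, 0.1896]
ee_rot: [[0.99, -0.0, 0.142], [-0.142, -0.0, 0.99], [-0.0, -1.0, -0.0]]
contact_force: [0.3, -0.6, -3.7]
opening: 0.173
```

```bash
python3 g.py .489 .003 .19 -8.2
```

```text
t 7.33 pos [487.9   3.7 189.6] yaw -8.15 tilt [-0.0003 -0.0002] open 0.173 F [ 0.3 -0.6 -3.7] M [-0.05 -0.01 -0.02]
turn ay 0.0008 shift x,y,z 1.2 -0.4 -0.5
```

Call:
play_rows([
  [[-1,2,0,0,0,0,0],[-1,3,0,0,0,0,0],[-1,4,0,0,0,0,0],[-1,4,0,0,0,0,0],[-1,4,0,0,0,0,0],[-1,4,0,0,0,0,0],[-1,4,0,0,0,0,0],[-1,4,0,0,0,0,0],[-1,4,0,0,0,0,0],[-1,4,0,0,0,0,0],[-1,4,0,0,0,0,0],[-1,4,0,0,0,0,0]],
])

```text
time_s: 8.33
eef_pos: [0.5316, -0.0026, 0.1892]
ee_rot: [[0.99, -0.003, 0.142], [-0.142, 0.001, 0.99], [-0.003, -1.0, 0.0]]
contact_force: [-7.3, 0.6, -0.2]
opening: 0.174
```

```bash
python3 g.py .590 -.0115 .19 -8.2
```

```text
t 8.33 pos [531.6  -2.6 189.2] yaw -8.16 tilt [-0.0035  0.0001] open 0.174 F [-7.3  0.6 -0.2] M [ 0.15  1.31 -0.04]
turn ay 0.0007 shift x,y,z 59.1 -0.8 -0.5
```

```bash
python3 - <<'E'
from h import *
c=camera("side");crop(c,210,190,200,140,4,"s4.png")
E
python3 g.py .590 -.0115 .19 -8.2
```

```text
t 8.38 pos [532.7  -2.8 189.3] yaw -8.16 tilt [-0.0014  0.0001] open 0.177 F [-2.5  0.6 -5.8] M [ 0.12  0.58 -0.03]
turn ay 0.0006 shift x,y,z 57.9 -0.7 -0.5
```

View pics/s4.png

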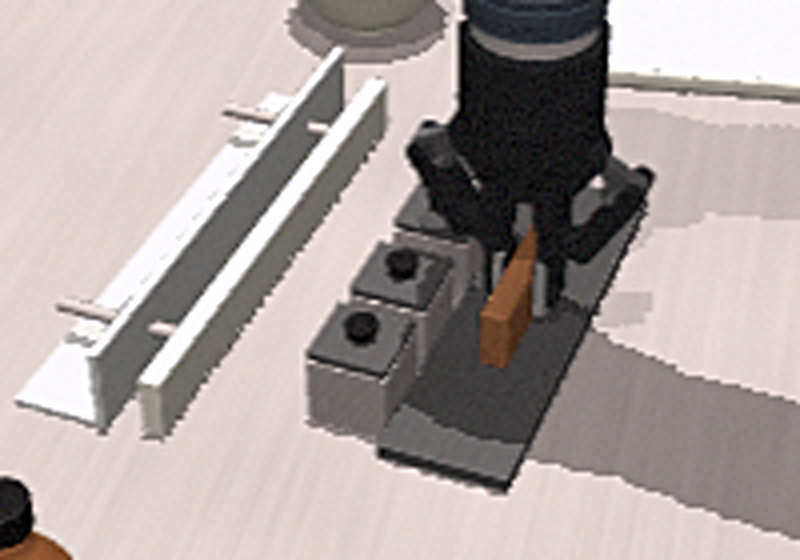

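Call:
play_rows([
  [[-1,3,0,0,0,0,0],[-1,3,0,0,0,0,0],[-1,3,0,0,0,0,0],[-1,3,0,0,0,0,0],[-1,3,0,0,0,0,0],[-1,3,0,0,0,0,0],[-1,3,0,0,0,0,0],[-1,3,0,0,0,0,0],[-1,3,0,0,0,0,0],[-1,3,0,0,0,0,0],[-1,3,0,0,0,0,0],[-1,3,0,0,0,0,0]],
])

```text
time_s: 9.38
eef_pos: [0.5674, -0.0077, 0.1892]
ee_rot: [[0.99, -0.003, 0.142], [-0.142, 0.0, 0.99], [-0.003, -1.0, 0.0]]
contact_force: [-6.1, 1.3, -0.4]
opening: 0.177
```

```bash
python3 g.py .590 -.0115 .19 -8.2;python3 - <<'E'
from h import *
c=camera("side");crop(c,210,190,200,140,4,"s5.png")
E
```

```text
t 9.38 pos [567.4  -7.7 189.2] yaw -8.16 tilt [-0.0027  0.    ] open 0.177 F [-6.1  1.3 -0.4] M [ 0.09  1.18 -0.05]
turn ay 0.0007 shift x,y,z 22.9 -0.8 -0.5
```

View pics/s5.png

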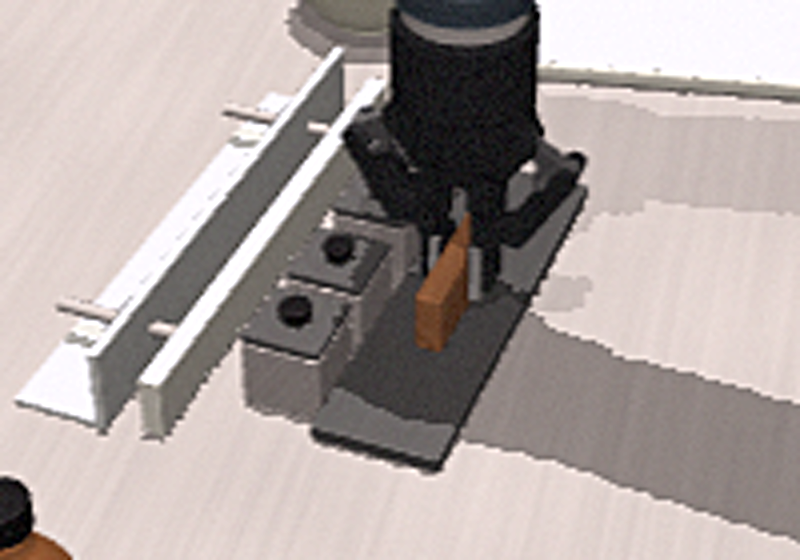

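Call:
play_rows([
  [[-1,1.5,0,0,0,0,0],[-1,1.5,0,0,0,0,0],[-1,1.5,0,0,0,0,0],[-1,1.5,0,0,0,0,0],[-1,1.5,0,0,0,0,0],[-1,1.5,0,0,0,0,0],[-1,1,0,0,0,0,0],[-1,1,0,0,0,0,0],[-1,1,0,0,0,0,0],[-1,1,0,0,0,0,0],[-1,1,0,0,0,0,0],[-1,1,0,0,0,0,0]],
])

```text
time_s: 10.43
eef_pos: [0.5825, -0.0099, 0.1893]
ee_rot: [[0.99, -0.002, 0.142], [-0.142, 0.0, 0.99], [-0.002, -1.0, 0.0]]
contact_force: [-5.6, 1.7, -2.3]
opening: 0.172
```

```bash
python3 g.py .590 -.0115 .19 -8.2;python3 - <<'E'
from h import *
c=camera("side");crop(c,210,190,130,100,6,"s6.png")
E
```

```text
t 10.43 pos [582.5  -9.9 189.3] yaw -8.16 tilt [-0.0017  0.0001] open 0.172 F [-5.6  1.7 -2.3] M [ 0.14  1.06 -0.03]
turn ay 0.0007 shift x,y,z 7.7 -0.7 -0.5
```

View pics/s6.png

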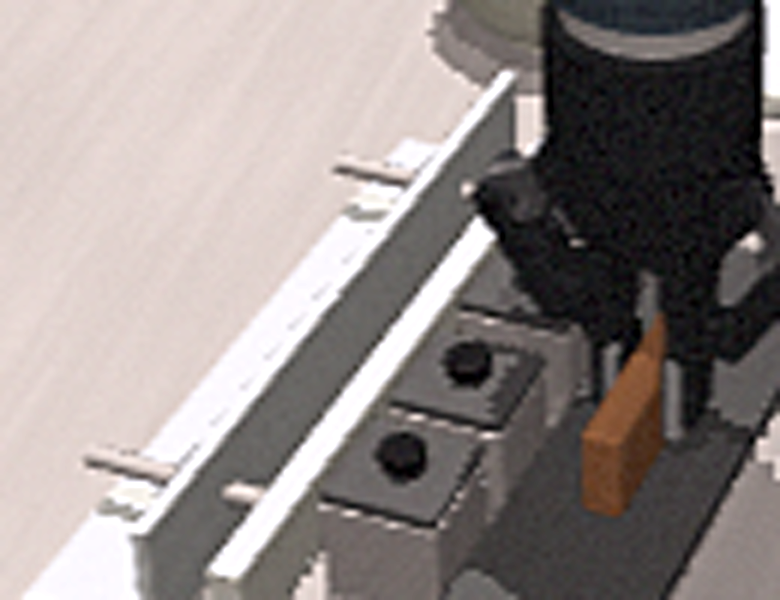

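Call:
play_rows([
  [[-1,0.5,0,0,0,0,0],[-1,0.5,0,0,0,0,0],[-1,0.5,0,0,0,0,0],[-1,0.5,0,0,0,0,0],[-1,0.5,0,0,0,0,0],[-1,0.5,0,0,0,0,0],[-1,0.5,0,0,0,0,0],[-1,0.5,0,0,0,0,0]],
])

```text
time_s: 11.15
eef_pos: [0.5871, -0.0106, 0.1897]
ee_rot: [[0.99, 0.0, 0.142], [-0.142, -0.0, 0.99], [0.0, -1.0, -0.0]]
contact_force: [-3.3, 0.0, -5.8]
opening: 0.176
```

Call:
play_rows([
  [[-1,0.4,0,0,0,0,0],[-1,0.4,0,0,0,0,0],[-1,0.4,0,0,0,0,0]],
])

```text
time_s: 11.4
eef_pos: [0.5882, -0.0108, 0.1897]
ee_rot: [[0.99, -0.0, 0.142], [-0.142, -0.0, 0.99], [0.0, -1.0, -0.0]]
contact_force: [-3.3, 0.2, -5.6]
opening: 0.172
```

```bash
python3 g.py .590 -.0115 .19 -8.2
```

```text
t 11.4 pos [588.2 -10.8 189.7] yaw -8.17 tilt [ 0.     -0.0001] open 0.172 F [-3.3  0.2 -5.6] M [ 0.09  0.76 -0.06]
turn ay 0.0006 shift x,y,z 1.9 -0.3 -0.5
```

Sliding baseline is 3.3 N at slow speed. Feeling forward in short calls.

Call:
play_rows([
  [[-1,0.4,0,0,0,0,0],[-1,0.4,0,0,0,0,0]],
])

```text
time_s: 11.57
eef_pos: [0.589, -0.0109, 0.1897]
ee_rot: [[0.99, -0.0, 0.142], [-0.142, -0.0, 0.99], [-0.0, -1.0, -0.0]]
contact_force: [-3.5, 0.3, -5.0]
opening: 0.175
```

Call:
play_rows([
  [[-1,0.4,0,0,0,0,0],[-1,0.4,0,0,0,0,0]],
])

```text
time_s: 11.73
eef_pos: [0.5898, -0.011, 0.1897]
ee_rot: [[0.99, 0.0, 0.142], [-0.142, -0.0, 0.99], [0.0, -1.0, -0.0]]
contact_force: [-2.8, 0.4, -4.9]
opening: 0.178
```

```bash
python3 g.py .590 -.0115 .19 -8.2
```

```text
t 11.73 pos [589.8 -11.  189.7] yaw -8.16 tilt [ 0.0001 -0.0001] open 0.178 F [-2.8  0.4 -4.9] M [ 0.09  0.75 -0.09]
turn ay 0.0006 shift x,y,z 0.2 -0.3 -0.5
```

Call:
play_rows([
  [[-1,0.4,0,0,0,0,0],[-1,0.3,0,0,0,0,0]],
])

```text
time_s: 11.9
eef_pos: [0.5905, -0.0111, 0.1897]
ee_rot: [[0.99, 0.0, 0.142], [-0.142, -0.0, 0.99], [0.0, -1.0, -0.0]]
contact_force: [-3.7, 0.3, -5.0]
opening: 0.172
```

```bash
python3 g.py .590 -.0115 .19 -8.2
```

```text
t 11.9 pos [590.5 -11.1 189.7] yaw -8.17 tilt [ 0.0001 -0.0001] open 0.172 F [-3.7  0.3 -5. ] M [ 0.12  0.79 -0.02]
turn ay 0.0006 shift x,y,z -0.5 -0.3 -0.5
```

Call:
play_rows([
  [[-1,0.4,0,0,0,0,0],[-1,0.3,0,0,0,0,0]],
])

```text
time_s: 12.07
eef_pos: [0.5912, -0.0112, 0.1897]
ee_rot: [[0.99, -0.0, 0.142], [-0.142, -0.0, 0.99], [-0.0, -1.0, -0.0]]
contact_force: [-3.4, 0.6, -4.8]
opening: 0.18
```

```bash
python3 g.py .590 -.0115 .19 -8.2
```

```text
t 12.07 pos [591.2 -11.2 189.7] yaw -8.17 tilt [-0.     -0.0001] open 0.18 F [-3.4  0.6 -4.8] M [0.11 0.76 0.02]
turn ay 0.0006 shift x,y,z -1.1 -0.3 -0.5
```

Call:
play_rows([
  [[-1,0.3,0,0,0,0,0],[-1,0.3,0,0,0,0,0]],
])

```text
time_s: 12.23
eef_pos: [0.5914, -0.0112, 0.1897]
ee_rot: [[0.99, -0.001, 0.142], [-0.142, 0.0, 0.99], [-0.001, -1.0, -0.0]]
contact_force: [-5.4, -0.3, -2.8]
opening: 0.175
```

```bash
python3 g.py .590 -.0115 .19 -8.2
```

```text
t 12.23 pos [591.4 -11.2 189.7] yaw -8.17 tilt [-0.001  -0.0001] open 0.175 F [-5.4 -0.3 -2.8] M [ 0.17  1.18 -0.09]
turn ay 0.0006 shift x,y,z -1.3 -0.3 -0.5
```

Call:
play_rows([
  [[-1,0.3,0,0,0,0,0],[-1,0.3,0,0,0,0,0]],
])

```text
time_s: 12.4
eef_pos: [0.5916, -0.0113, 0.1898]
ee_rot: [[0.99, -0.002, 0.142], [-0.142, 0.0, 0.99], [-0.002, -1.0, -0.0]]
contact_force: [-7.1, 1.2, -0.5]
opening: 0.172
```

```bash
python3 g.py .590 -.0115 .19 -8.2;python3 - <<'E'
from h import *
c=camera("side");crop(c,230,210,100,100,6,"s7.png")
E
```

```text
t 12.4 pos [591.6 -11.3 189.8] yaw -8.17 tilt [-0.0017 -0.0001] open 0.172 F [-7.1  1.2 -0.5] M [ 0.24  1.37 -0.12]
turn ay 0.0005 shift x,y,z -1.6 -0.2 -0.5
```

View pics/s7.png

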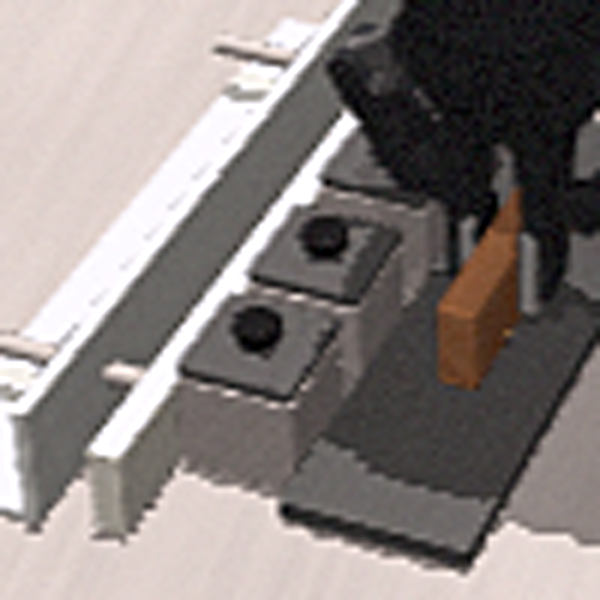

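Call:
play_rows([
  [[-1,0.2,0,0,0,0,0],[-1,0,0,0,0,0,0],[-1,0,0,0,0,0,0]],
])

```text
time_s: 12.7
eef_pos: [0.5917, -0.0112, 0.1897]
ee_rot: [[0.99, -0.002, 0.142], [-0.142, 0.0, 0.99], [-0.002, -1.0, -0.0]]
contact_force: [-7.6, 1.7, -1.4]
opening: 0.175
```

```bash
python3 - <<'E'
from h import *
for i in range(6):
    s=sense();print(s["time_s"],np.round(s["contact_force"],1),np.round(s["moment"],2));camera("top")
E
```

```text
12.7 [-7.6  1.7 -1.4] [ 0.24  1.36 -0.06]
12.75 [-6.6  1.5 -2.1] [ 0.23  1.39 -0.06]
12.8 [-6.8  1.3 -1.6] [ 0.23  1.38 -0.12]
12.85 [-6.8  1.4 -0.9] [ 0.23  1.34 -0.08]
12.9 [-7.1  1.1 -1.3] [ 0.17  1.36 -0.08]
12.95 [-6.6  1.  -0.6] [ 0.19  1.32 -0.06]
```

Call:
play_rows([
  [[-1,0,0,0,0,0.003,0],[-1,0,0,0,0,0,0],[-1,0,0,0,0,0,0]],
])

```text
time_s: 13.25
eef_pos: [0.5918, -0.0112, 0.1897]
ee_rot: [[0.989, -0.002, 0.145], [-0.145, 0.0, 0.989], [-0.002, -1.0, 0.0]]
contact_force: [-6.1, 1.9, -1.4]
opening: 0.171
```

```bash
python3 g.py .590 -.0115 .19 -8.2
```

```text
t 13.25 pos [591.8 -11.2 189.7] yaw -8.33 tilt [-0.0017  0.0002] open 0.171 F [-6.1  1.9 -1.4] M [ 0.21  1.24 -0.06]
turn ay -0.0023 shift x,y,z -1.7 -0.3 -0.6
```

Call:
play_rows([
  [[-1,0,0,0,0,-0.003,0],[-1,0,0,0,0,-0.003,0],[-1,0,0,0,0,0,0],[-1,0,0,0,0,0,0]],
])

```text
time_s: 13.58
eef_pos: [0.5918, -0.0112, 0.1897]
ee_rot: [[0.99, -0.002, 0.14], [-0.14, 0.001, 0.99], [-0.002, -1.0, 0.0]]
contact_force: [-5.5, 1.3, -1.8]
opening: 0.176
```

```bash
python3 g.py .590 -.0115 .19 -8.2
```

```text
t 13.58 pos [591.8 -11.2 189.7] yaw -8.03 tilt [-0.0018  0.0003] open 0.176 F [-5.5  1.3 -1.8] M [ 0.27  1.23 -0.34]
turn ay 0.0029 shift x,y,z -1.7 -0.3 -0.6
```

Call:
play_rows([
  [[-1,0,0,0,0,0.003,0],[-1,0,0,0,0,0.003,0],[-1,0.2,0,0,0,0.002,0],[-1,0,0,0,0,0,0],[-1,0,0,0,0,0,0]],
])

```text
time_s: 14.0
eef_pos: [0.5919, -0.0112, 0.1897]
ee_rot: [[0.989, -0.002, 0.146], [-0.146, 0.0, 0.989], [-0.002, -1.0, 0.0]]
contact_force: [-6.4, 1.4, -2.1]
opening: 0.175
```

```bash
python3 g.py .590 -.0115 .19 -8.2
```

```text
t 14.0 pos [591.9 -11.2 189.7] yaw -8.42 tilt [-0.002   0.0001] open 0.175 F [-6.4  1.4 -2.1] M [0.25 1.31 0.09]
turn ay -0.0039 shift x,y,z -1.8 -0.3 -0.6
```

Call:
play_rows([
  [[-1,0.3,0,0,0,-0.001,0],[-1,0,0,0,0,0,0],[-1,0,0,0,0,0,0]],
])

```text
time_s: 14.25
eef_pos: [0.592, -0.0112, 0.1897]
ee_rot: [[0.989, -0.003, 0.145], [-0.145, 0.0, 0.989], [-0.003, -1.0, 0.0]]
contact_force: [-7.9, 2.2, -0.4]
opening: 0.17
```

```bash
python3 g.py .590 -.0115 .19 -8.2;python3 - <<'E'
from h import *
c=camera("side");crop(c,230,200,110,100,6,"s8.png")
E
```

```text
t 14.25 pos [592.  -11.2 189.7] yaw -8.37 tilt [-0.0025  0.0001] open 0.17 F [-7.9  2.2 -0.4] M [0.26 1.47 0.12]
turn ay -0.0029 shift x,y,z -1.9 -0.3 -0.6
```

View pics/s8.png

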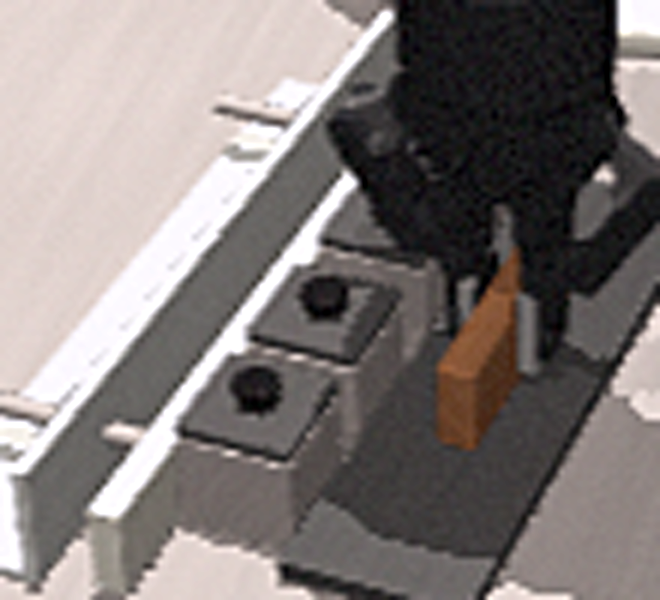

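Call:
play_rows([
  [[-1,-0.5,0,0,0,0,0],[-1,-0.7,0,0,0,0,0],[-1,-1,0,0,0,0,0],[-1,-2,0,0,0,0,0],[-1,-4,0,0,0,0,0],[-1,-8,0,0,0,0,0],[-1,-12,0,0,0,0,0],[-1,-14,0,0,0,0,0],[-1,-14,0,0,0,0,0],[-1,-14,0,0,0,0,0],[-1,-10,-5,0,0,0,0],[-1,-4,-10,0,0,0,0]],
])

```text
time_s: 15.3
eef_pos: [0.5072, 0.0012, 0.2042]
ee_rot: [[0.989, -0.004, 0.146], [-0.146, 0.0, 0.989], [-0.004, -1.0, -0.0]]
contact_force: [-0.5, 1.0, -3.2]
opening: 0.171
```

Call:
play_rows([
  [[-1,0,-25,0,0,0,0],[-1,0,-25,0,0,0,0],[-1,0,-25,0,0,0,0],[-1,0,-20,0,0,0,0],[-1,0,0,-20,0,0,0],[-1,0,0,-30,0,0,0],[-1,0,0,-30,0,0,0],[-1,0,0,-30,0,0,0],[-1,0,0,-30,0,0,0],[-1,0,0,-30,0,0,0],[-1,0,0,-30,0,0,0],[-1,0,0,0,0,0,0]],
])

```text
time_s: 16.3
eef_pos: [0.4809, -0.2021, 0.3016]
ee_rot: [[0.988, 0.003, 0.152], [-0.152, -0.006, 0.988], [0.004, -1.0, -0.005]]
contact_force: [0.5, -0.2, -4.2]
opening: 0.173
```

```bash
python3 g.py .460 -.305 .3 -85;python3 - <<'E'
from h import *
c=camera("top");crop(c,240,130,200,150,4,"t4.png")
E
```

```text
t 16.3 pos [ 480.9 -202.1  301.6] yaw -8.73 tilt [ 0.0042 -0.0054] open 0.173 F [ 0.5 -0.2 -4.2] M [-0.03 -0.04 -0.03]
turn ay 1.3312 shift x,y,z 100.6 1.6 -29.7
```

View pics/t4.png

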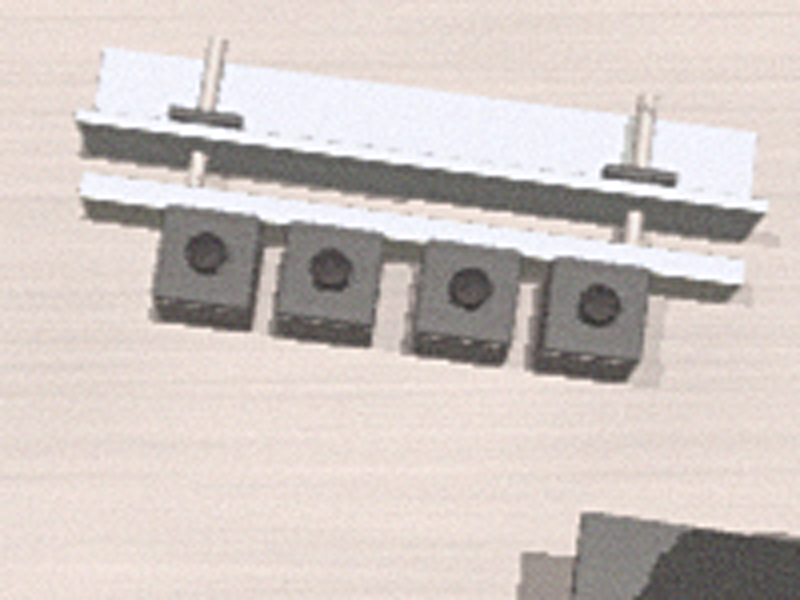

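```bash
python3 - <<'E'
from h import *
c=camera("top")
P=lambda u,v,z:pix(c,240+u/4,130+v/4,z)[:2]*1000
g=cv2.cvtColor(c["img"],cv2.COLOR_RGB2GRAY)
big=cv2.resize(g[130:280,240:440],None,fx=4,fy=4,interpolation=cv2.INTER_CUBIC)
a=P(83,197,.036);b=P(739,284,.036);d=(a-b)/np.linalg.norm(a-b);n=np.array([d[1],-d[0]])
for u,v in[(207,253),(330,269),(468,288),(599,304)]:
    w=big[v-32:v+33,u-32:u+33].astype(float)
    m=(w<w.min()*.4+np.median(w)*.6).astype(np.uint8)
    k,l,st,ce=cv2.connectedComponentsWithStats(m);i=1+np.argmin(np.linalg.norm(ce[1:]-32,axis=1));q=ce[i]+[u-32,v-32]
    p=P(q[0]+.5-2,q[1]+.5-2,.053);print(np.round(q,1),st[i,4],"dist to strip",round(float((b-p)@n),2),"along",round(float((p-b)@d),1))
E
```

```text
[205.6 252.2] 1199 dist to strip 21.78 along 236.4
[330.3 269.6] 1337 dist to strip 22.15 along 181.3
[469.4 287.7] 1285 dist to strip 21.94 along 120.0
[598.2 305.1] 1244 dist to strip 22.08 along 63.5
```

Call:
play_rows([
  [[-1,0,0,0,0,0.121,0],[-1,0,0,0,0,0.121,0],[-1,0,0,0,0,0.121,0],[-1,0,0,0,0,0.121,0],[-1,0,0,0,0,0.121,0],[-1,0,0,0,0,0.121,0],[-1,0,0,0,0,0.121,0],[-1,0,0,0,0,0.121,0],[-1,0,0,0,0,0.121,0],[-1,0,0,0,0,0.121,0],[-1,0,0,0,0,0.121,0],[-1,0,0,0,0,0,0]],
])

```text
time_s: 17.4
eef_pos: [0.4809, -0.1958, 0.3003]
ee_rot: [[0.093, 0.001, 0.996], [-0.996, 0.0, 0.093], [0.0, -1.0, 0.001]]
contact_force: [0.8, 0.0, -4.8]
opening: 0.172
```

```bash
python3 g.py .465 -.309 .3 -85
```

```text
t 17.4 pos [ 480.9 -195.8  300.3] yaw -84.66 tilt [0.0001 0.0008] open 0.172 F [ 0.8  0.  -4.8] M [-0.03  0.01 -0.  ]
turn ay 0.0059 shift x,y,z 111.4 0.3 -25.7
```

Call:
play_rows([
  [[-1,20,0,-5,0,0.006,0],[-1,25,0,-6,0,0,0],[-1,25,0,-6,0,0,0],[-1,25,0,-6,0,0,0],[-1,16,0,-3,0,0,0],[-1,0,20,0,0,0,0],[-1,0,25,0,0,0,0],[-1,0,20,0,0,0,0],[-1,0,12,0,0,0,0],[-1,0,8,0,0,0,0],[-1,0,0,0,0,0,0],[-1,0,0,0,0,0,0]],
])

```text
time_s: 18.4
eef_pos: [0.4647, -0.3095, 0.2149]
ee_rot: [[0.089, 0.0, 0.996], [-0.996, 0.0, 0.089], [-0.0, -1.0, 0.0]]
contact_force: [0.2, -0.5, -3.5]
opening: 0.172
```

```bash
python3 g.py .465 -.309 .201 -85;python3 - <<'E'
from h import *
c=camera("side");crop(c,310,150,150,100,5,"s9.png")
E
```

```text
t 18.4 pos [ 464.7 -309.5  214.9] yaw -84.91 tilt [-0.0003  0.    ] open 0.172 F [ 0.2 -0.5 -3.5] M [-0.03 -0.01 -0.01]
turn ay 0.0016 shift x,y,z -0.5 13.9 0.3
```

View pics/s9.png

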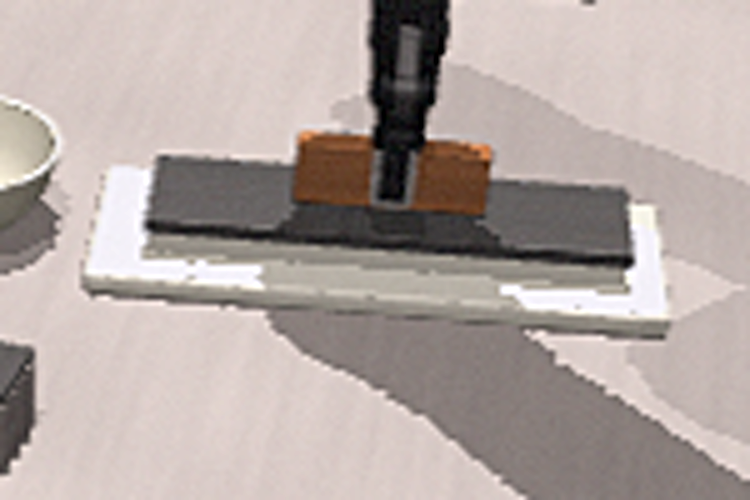

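Straightedge is level over the board, well inside it. Lowering the last 13 mm.

Call:
play_rows([
  [[-1,0,5,0,0,0,0],[-1,0,4,0,0,0,0],[-1,0,2,0,0,0,0],[-1,0,1,0,0,0,0],[-1,0,1,0,0,0,0],[-1,0,0,0,0,0,0],[-1,0,0,0,0,0,0]],
])

```text
time_s: 19.03
eef_pos: [0.4644, -0.3099, 0.2017]
ee_rot: [[0.087, 0.0, 0.996], [-0.996, -0.0, 0.087], [0.0, -1.0, 0.0]]
contact_force: [-0.0, 0.4, -3.7]
opening: 0.168
```

```bash
python3 g.py .465 -.309 .201 -85
```

```text
t 19.03 pos [ 464.4 -309.9  201.7] yaw -85.0 tilt [0.0001 0.    ] open 0.168 F [-0.   0.4 -3.7] M [-0.   -0.05 -0.01]
turn ay 0.0 shift x,y,z -0.9 0.7 0.6
```

Call:
play_rows([
  [[-1,0,0.5,0,0,0,0],[-1,0,0.4,0,0,0,0],[-1,0,0,0,0,0,0],[-1,0,0,0,0,0,0]],
])

```text
time_s: 19.37
eef_pos: [0.4645, -0.31, 0.201]
ee_rot: [[0.087, 0.0, 0.996], [-0.996, -0.0, 0.087], [0.0, -1.0, 0.0]]
contact_force: [-0.2, -0.3, -1.6]
opening: 0.172
```

```bash
python3 g.py .465 -.309 .201 -85
```

```text
t 19.37 pos [ 464.5 -310.   201. ] yaw -85.0 tilt [0.0004 0.0003] open 0.172 F [-0.2 -0.3 -1.6] M [0.06 0.06 0.02]
turn ay -0.0 shift x,y,z -1.0 0.0 0.6
```

Touching the board (load fell to −1.6 N). Release, then rise.

Call:
play_rows([
  [[0,0,0.2,0,0,0,0],[0.5,0,0,0,0,0,0],[1,0,0,0,0,0,0],[1,0,0,0,0,0,0],[1,0,0,0,0,0,0],[1,0,0,0,0,0,0],[1,0,0,0,0,0,0],[1,0,0,0,0,0,0]],
])

```text
time_s: 20.03
eef_pos: [0.4644, -0.3099, 0.2006]
ee_rot: [[0.087, 0.0, 0.996], [-0.996, -0.0, 0.087], [0.0, -1.0, 0.0]]
contact_force: [0.4, -0.3, -1.0]
opening: 0.999
```

Call:
play_rows([
  [[1,0,-5,0,0,0,0],[1,0,-10,0,0,0,0],[1,0,-20,0,0,0,0],[1,0,-30,0,0,0,0],[1,0,-35,0,0,0,0],[1,0,-35,0,0,0,0],[1,0,-35,0,0,0,0],[1,0,-20,0,0,0,0],[1,30,0,-20,0,0,0],[1,30,0,-20,0,0,0],[1,30,0,-20,0,0,0],[1,30,0,-20,0,0,0]],
])

```text
time_s: 21.03
eef_pos: [0.3944, -0.4373, 0.3922]
ee_rot: [[0.088, 0.001, 0.996], [-0.996, -0.002, 0.088], [0.002, -1.0, 0.001]]
contact_force: [1.1, 0.4, -0.1]
opening: 1.002
```

Call:
play_rows([
  [[1,20,0,-30,0,0,0],[1,20,0,-30,0,0,0],[1,20,0,-30,0,0,0],[1,20,0,-30,0,0,0],[1,0,0,0,0,0,0],[1,0,0,0,0,0,0]],
])

```text
time_s: 21.53
eef_pos: [0.281, -0.5276, 0.3915]
ee_rot: [[0.084, 0.001, 0.997], [-0.997, -0.001, 0.084], [0.001, -1.0, 0.001]]
contact_force: [-0.2, 0.3, 0.8]
opening: 0.999
```

```bash
python3 g.py .465 -.309 .201 -85;python3 - <<'E'
from h import *
c=camera("top");cv2.imwrite("pics/t5.png",c["img"][:,:,::-1])
c=camera("side");cv2.imwrite("pics/s10.png",c["img"][:,:,::-1])
E
```

```text
t 21.53 pos [ 281.  -527.6  391.5] yaw -85.21 tilt [0.0008 0.0005] open 0.999 F [-0.2  0.3  0.8] M [ 0.06 -0.01  0.03]
turn ay -0.0036 shift x,y,z -201.7 190.5 202.3
```

View pics/t5.png

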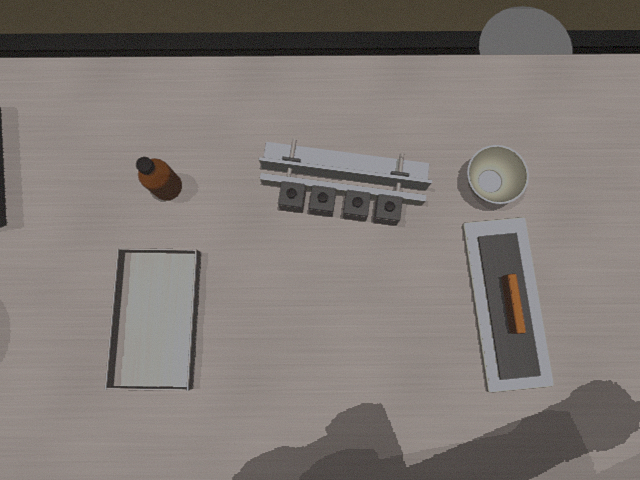

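View pics/s10.png

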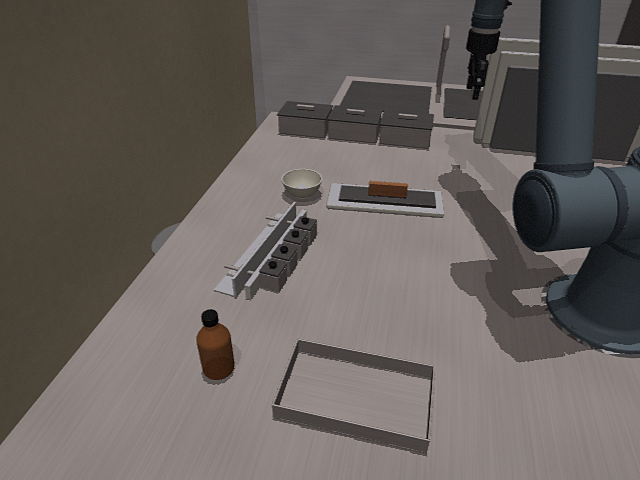

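The pictures show the four tubs in line on the strip (top view about (292,193) to (390,207)). The straightedge lies along the board, centred near (515,305). The bottle and the bowl are at the same pixels as in the first pictures, and the arm is clear of everything.

```bash
python3 -c "
from station import *
print(job_done())"
```

```text
the job is handed in; nothing more can be done
None
```

The four tubs now stand in one straight row against the white stop strip, and the straightedge is back on the cutting board. I handed the job in at about 21.6 s.

- **Pushing:** I gripped the straightedge by its rib and pushed all four tubs with one blade edge. I slowed down near the strip and felt it when the force rose from about 3.4 N of sliding to about 8 N. I read that as roughly 5 N on the strip, against the 12 N limit. I then turned the blade slightly until the left and right ends pressed about equally; the seated row is about 0.2° off my first estimate of the strip's angle.
- **Row check:** After backing off, the top picture put the four tub centres at 21.8, 22.2, 21.9 and 22.1 mm from the strip. The ideal is 22 mm. I only checked by eye that each tub sits square to the strip.
- **Straightedge:** It lies flat along the board, inside its edges, released, with the arm clear of everything.
- **Bottle and bowl:** Both show at the same places as in the first pictures.

No check failed. One oddity is that the vertical force changed by up to about 4 N while pushing. I took it to be friction at the tub faces or a light touch on the counter, and it had no visible effect.

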